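# Close and pin the cavity test fixture

## Task

Get the hinged cavity fixture ready for a measurement: slide the sample carriage by its red handle fully home against the stop, then fold the copper-topped upper half down shut, and then push the red-knobbed pin from the stand down through the hole in the upper half into the base. Finish while still holding the pin's red knob and pressing the pin down so that its collar keeps the brass spring bush pushed all the way down and the two halves shut; do not let go. Leave the black-knobbed pin and everything else on the bench where they are.

Things in the scene. Friction and masses are not known exactly. Their poses are not given: they have to be found in the camera images.
- fixture: Fixture fixed to the bench: aluminium base 130 x 190 x 15 mm with a track to x = -190 mm. Origin on the bench under the cavity's middle; x along the track, away from the robot; y left, to the hinge; z up. The carriage slides between two copper cheeks (90 mm long, y 23 to 51 mm either side, tops 50 mm above the bench) to a dark steel stop at x = +50 mm.
- carriage (a joint): Slide of the sample carriage, in m: distance still to go to the stop. 0 = fully home against the stop; up to 0.075 = pulled out towards the fixture's -x. Stiff slide (about 1.5 N of friction); it stays where it is left.
- carriage_handle (a point): Upper middle of the carriage's upright red handle, a post 16 x 16 mm with sides along the fixture's x and y. Height of this point 55 mm; its top is 18 mm higher, the 40 mm wide steel carriage it stands on 29 mm lower. With the carriage home it is at fixture x = -100 mm, y = 0.
- lid (a joint): Hinge of the upper half, in rad: 0 = shut (flat on the lower half), about 1.57 = upright, up to 2.0 = leaning outwards to the fixture's +y. Stiff hinge (about 0.45 N m of friction): it stays at any angle; 3 to 6 N at its free edge closes it.
- lid_hinge (a point): Hinge axis of the upper half, along the fixture's x axis, at fixture x = 0, y = +65 mm, 50 mm above the bench. The underside of the upper half contains this axis.
- lid_edge (a point): Middle of the upper half's free edge on its outer face (the top one when shut), 160 mm from the hinge axis. The half is a plate 90 mm wide (along the hinge), 12 mm thick; on its outer face stand a copper drum 88 mm wide, 30 mm high, 60 mm from the hinge, and the bush, 140 mm from the hinge, on the middle line. Bare plate beside the bush: push there.
- bush (a joint): Travel of the brass spring bush, in m: 0 = standing 7 mm proud of the upper half, 0.005 = pushed all the way down (2 mm proud). Starts to yield at 4 N, fully down at 13 N; it springs back when let go.
- bush_top (a point): Centre of the top face of the brass spring bush, a ring 28 mm across with a 13 mm hole; it is on the upper half and swings with it. When the upper half is shut it lies exactly above base_hole, 69 mm above the bench (64 mm when pushed down).
- base_hole (a point): Centre of the mouth of the 13 mm hole in the base, 50 mm above the bench, 35 mm deep, vertical, at fixture x = 0, y = -75 mm; it lines up with the hole of the bush and of the upper half when that is shut.
- pin_knob (a point): Centre of the red knob of the pin, an upright cylinder 22 mm wide, 40 mm tall. Below it a steel collar 28 mm wide, 5 mm thick (underside 25 mm below this point) and a 10 mm shaft 40 mm long, its last 10 mm tapered to 4 mm. About 70 g. Stands in one hole of the pin stand, collar on the stand's top; lift straight up 45 mm to free it.
- pin_tip (a point): Lower end of the red-knobbed pin's shaft, 65 mm below its knob's centre.
- pin_stand: Fixed grey block 50 x 130 x 46 mm with two 13 mm holes 36 mm to either side of its middle along its y axis. Origin: centre of its underside. It holds the red-knobbed and the black-knobbed pin, either in either hole.
- spare_knob (a point): Centre of the knob of the black-knobbed pin, otherwise the same as the red-knobbed one; it stays in the stand.
- beaker: Bystander: glass beaker 76 mm wide, 95 mm tall; origin at the centre of its underside.
- mouse: Bystander: grey computer mouse 105 x 58 x 34 mm; origin at the centre of its underside.
- adapter: Bystander: brass connector adapter standing, 22 mm wide, 36 mm tall; origin at the centre of its underside.
- load: Bystander: steel connector standing, 26 mm wide, 34 mm tall; origin at the centre of its underside.
- disc_center (a point): Bystander: centre of a copper disc 80 mm wide, 12 mm thick, lying flat.
Things that resemble listed ones, but are neither listed nor needed, are in the scene too. What is shaped like the part that bears pin_knob but purple, turquoise or white is not meant.

How it is judged:
On the way, in this order (a step that is already met when the one before it is completed fails the run):
1. the carriage is fully home against its stop, the upper half still open (value of joint carriage below 0.004 m and value of joint lid above 0.5 rad), for 0.2 s.
2. the upper half is folded shut, the carriage still home (value of joint carriage below 0.004 m and value of joint lid below 0.06 rad), for 0.2 s.
3. the pin is through the upper half into the base hole, halves shut (value of joint carriage below 0.004 m and value of joint lid below 0.025 rad and z of pin_tip in the frame of base_hole below -0.012 m and horizontal distance between pin_tip and base_hole below 0.004 m), for 0.1 s.
At the end, for the whole second after the job is handed in: Carriage within 4 mm of its stop, upper half shut within 0.025 rad, pin upright with its tip at least 18 mm deep in the base hole (within 4 mm of its axis), its collar holding the spring bush at least 3.5 mm down, the fingers still on the pin (value of joint carriage below 0.004 m and value of joint lid below 0.025 rad and z of pin_tip in the frame of base_hole below -0.018 m and horizontal distance between pin_tip and base_hole below 0.004 m and angle between pin_tip's own z axis and vertical below 0.12 rad and value of joint bush above 0.0035 m and contact force between the fingers and pin above 1 N and contact force between pin and bush above 3 N); the arm keeps its last pose, push and grip.
It fails at once if a bystander or the black-knobbed pin was moved (over 20 to 30 mm) (distance of spare_knob from where it was at the start of the episode above 0.02 m or distance of any of beaker, mouse, adapter, load, disc_center from where it was at the start of the episode above 0.03 m).
It also fails if it takes over 72 s, if anything falls off the work surface, if the arm or the gripper's body presses on something with over 40 N, if the wrist force passes 120 N, or if a joint passes its speed limit or range.

## Robot

A 7-joint arm with a two-finger parallel gripper is mounted at the origin on the work surface. World frame = base frame: x ahead of the robot, y to its left, z up, the work surface at z = 0. Lengths are in m, angles in rad, forces in N, time in s.
With the tool pointing down it reaches from about 0.425 to 0.925 m from the base axis. Payload 6.8 kg.
Tool frame: the origin (TCP) lies on the centre line of the jaws, within the pads' length; the fingertips stand 19 mm ahead of it and the grasp point (between the pads) is the TCP; z points along the fingers, y is the line along which they close (so a half turn about z gives the same grasp; the last joint's range is limited). The gripper opens to 85 mm and grips with 20 to 120 N. Pads are 22 mm wide; open, the fingers measure 114 mm over their backs; the gripper's body (76 mm by 85 mm) begins 54 mm behind the grasp point. The pads swing forward as they close: fully open they stand 13 mm farther back than shut.
Start: joints at [-1.424, 0.477, 0.022, 1.555, -0.011, 1.109, -0.083], TCP at [0.17, 0.653, 0.25] pointing down, gripper open.
Joint ranges: [-2.96, 2.96], [-0.34, 2.1], [-1.41, 1.46], [0.24, 2.44], [-1.37, 4.51], [0.17, 1.92], [-2.96, 2.96]. Speed limits (rad/s): [2.39, 2.39, 3.14, 3.14, 3.14, 3.14, 3.14].

## Interface

Orientations are given as a rotation vector (axis times angle).
In Python, from bench import r gives the robot as it stands. The module is installed in compiled form; this text tells all that it offers.
- The arm moves only by the tool arm_command, never from a script. Its argument "rows" is a list of rows, each an object of numbers: "fingers": the opening, from -1 (shut) to 1 (fully open); "x", "y", "z": the shift along the tool's x, y, z in m; "ax", "ay", "az": the turn, a rotation vector about the tool's x, y, z in degrees. In form: [{"fingers": .., "x": .., "y": .., "z": .., "ax": .., "ay": .., "az": ..}, ...]. A call has 1 to 10 rows; each row shifts and turns the commanded pose from where the row before left it, along the tool's axes as they then stand; what a row does not reach is not made up. A row lasts 1/12 s, in which the tool goes at most 41.7 mm and 7.16 degrees, less where a joint would pass 70% of its speed; a pose out of reach is approached as far as the arm can. A call is refused whole if a number of a shift passes 0.0417 or a number of a turn 7.16, either way. A call with a gripper value outside its range is refused whole. The fingers move at their own pace and stop on an object; "grip_force" is the grip in N (left out, the last holds). Time passes only in rows, so rows that do not move let the fingers close. It gives the time, the measured TCP pose, the force, the opening and the grip force at its end, in the units of the state.
- r.get_obs(): the state, without advancing time (a new reading comes with each control period).
- r.grab_frame(name): name is "side" or "top"; returns a dict with "frame" (400x640x3 uint8, red, green, blue), "depth" (400x640 float32, m along the optical axis (not along the pixel's ray), 0 where there is no reading), "K" (3x3 intrinsics, pixels), "world_from_camera" (4x4, takes a point from camera to world coordinates). Camera axes: x right, y down, z forward; pixel columns grow to the right and rows downward; lengths in m; the calibration is good to about 2 mm. A picture is of the moment at which its call begins.
- r.hand_in(): hands the job in; it is judged then, once.
The state is a dict: "clock": time; "joints": joint angles; "qvel": joint speeds; "tau": joint torques, N m; "tcp_pos": TCP position; "orientation": TCP orientation; "contact_force": force on the tool from outside, world axes, zero at the start; "moment": the same for the moment, N m; "grip_width": finger opening in m; "gripper_force": force on a finger pad.
Only numpy, scipy, OpenCV 4.12 (cv2) and the standard library are available. Lean on these libraries where they do the work, as an engineer would, in place of code of your own. Each camera call takes 0.05 s, during which the arm holds its last target. There are 200 camera calls.

## Working session

There is one attempt and no reset: what is moved stays moved. The work goes in short steps, Python scripts to look and compute and a tool call to move; the robot and the scene stay as the last step left them, time stands still between calls to the robot, and variables do not carry over. Pictures are saved under pics/ and viewed, at most 10 in all, crops included, and the job is handed in when it is done.

Besides the shell and the picture viewer there is one more tool, called by a JSON object that holds its "fn" and its "kwargs", one argument or row to a line. arm_command: Moves the arm, as the interface text tells. Its arguments: {"type":"object","properties":{"rows":{"type":"array"},"grip_force":{"type":"number"}},"required":["rows"]}

```bash
mkdir -p pics; cat > h.py <<'E'
import numpy as np, cv2
from bench import r
def grab(n):
    f=r.grab_frame(n); d=f["depth"]; K=f["K"]; T=f["world_from_camera"]
    v,u=np.mgrid[:400,:640]
    p=np.stack([(u-K[0,2])/K[0,0]*d,(v-K[1,2])/K[1,1]*d,d,np.ones_like(d)],-1)@T.T
    f["P"]=p[...,:3]; f["hsv"]=cv2.cvtColor(f["frame"],cv2.COLOR_RGB2HSV); return f
def save(f,n): cv2.imwrite("pics/"+n,f["frame"][...,::-1])
E
python3 - <<'E'
from h import *
for n in("side","top"):
    f=grab(n); save(f,n+"0.png"); np.savez(n+"0.npz",**f)
    print(n,f["K"][0,0],f["world_from_camera"].round(3).tolist())
print(r.get_obs())
E
```

```text
side 473.19642063935044 [[0.743, -0.331, 0.582, -0.037], [-0.669, -0.386, 0.634, -0.714], [0.015, -0.861, -0.508, 0.636], [0.0, 0.0, 0.0, 1.0]]
top 434.2257858131471 [[0.023, -0.98, 0.196, 0.314], [-1.0, -0.026, -0.016, -0.02], [0.021, -0.195, -0.981, 1.387], [0.0, 0.0, 0.0, 1.0]]
{'clock': 0.1, 'joints': array([-1.42403075,  0.47770801,  0.02232478,  1.55630434, -0.01150998,
        1.10929919, -0.0830606 ]), 'qvel': array([-0.00043515, -0.00207367, -0.00020793, -0.00277972, -0.00099053,
       -0.00035431,  0.00062776]), 'tau': array([ 5.09749982e-03, -5.97761285e+01,  1.61427587e+00, -2.81954563e+01,
        1.29433358e-02,  5.01236980e-03, -2.21263997e-05]), 'tcp_pos': array([0.17005002, 0.65273371, 0.24944926]), 'orientation': array([-3.99134615e-01, -3.11602781e+00,  2.49393994e-03]), 'contact_force': array([ 0.08353154,  0.49405958, -0.31289196]), 'moment': array([-0.01315576, -0.04313634, -0.01235331]), 'gripper_force': 0.0, 'grip_width': 0.08542001860458769}
```

```bash
ls pics
```

```text
side0.png
top0.png
```

View pics/side0.png

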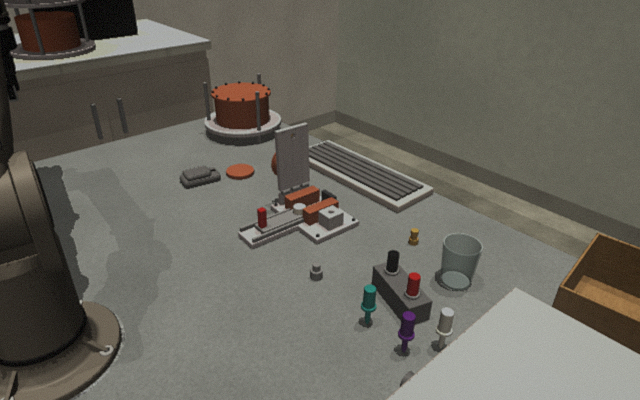

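View pics/top0.png

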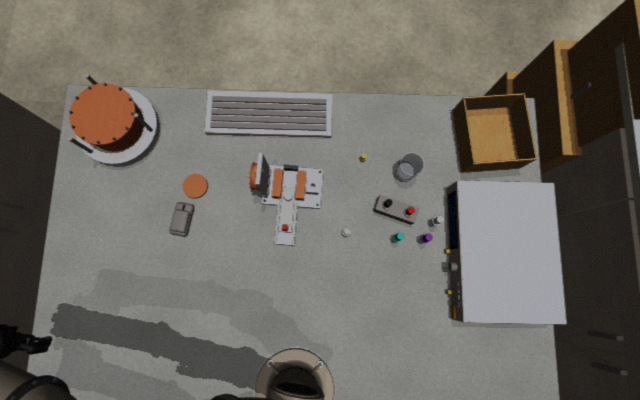

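The side view shows the open lid at (293,158), the red handle at (262,217), the black pin at (392,262) and the red pin at (413,285) in the stand. The top view shows the same: handle (285,228), cheeks (290,184), red pin (410,210).

```bash
python3 - <<'E'
from h import *
for n in("side","top"):
    f=np.load(n+"0.npz"); P=f["P"]; h,s,v=[f["hsv"][...,i].astype(int) for i in range(3)]
    red=((h<6)|(h>174))&(s>170)&(v>80)
    cop=(h>4)&(h<14)&(s>120)&(v>70)
    for nm,m in(("red",red),("cop",cop)):
        k,l,st,c=cv2.connectedComponentsWithStats(m.astype(np.uint8))
        for i in range(1,k):
            if st[i,4]<12: continue
            q=P[l==i]; q=q[q[:,2]>-.05]
            if len(q)<5 or abs(np.median(q[:,1]))>.45: continue
            zt=np.percentile(q[:,2],95); t=q[q[:,2]>zt-.006]
            print(n,nm,c[i].round(1),st[i,4],"med",np.median(q,0).round(4),"lo",np.percentile(q,3,axis=0).round(3),"hi",np.percentile(q,97,axis=0).round(3),"top",t.mean(0).round(4),len(t))
            if nm=="cop" and abs(zt-.05)<.01: 
                (cx,cy),(w,hh),a=cv2.minAreaRect((t[:,:2]*1000).astype(np.float32)); print("   rect",cx,cy,w,hh,a)
# stand top and base plate from top view
    for nm,z0,z1,b in(("stand",.040,.050,(.45,.75,-.5,-.25)),("standall",.02,.13,(.45,.75,-.5,-.2)),("base",.010,.020,(.4,.85,-.15,.2)),("cheek",.045,.055,(.4,.85,-.15,.2))):
        m=(P[...,2]>z0)&(P[...,2]<z1)&(P[...,0]>b[0])&(P[...,0]<b[1])&(P[...,1]>b[2])&(P[...,1]<b[3])
        if m.sum()>10:
            q=P[m]; print(n,nm,m.sum(),q.mean(0).round(3),np.array(cv2.minAreaRect((q[:,:2]*1000).astype(np.float32))[0]).round(1),[np.round(x,1) for x in cv2.minAreaRect((q[:,:2]*1000).astype(np.float32))[1:]])
f=np.load("top0.npz")["frame"]; s=np.load("side0.npz")["frame"]
a=cv2.resize(f[145:250,240:440],(800,420),interpolation=2); b=cv2.resize(s[115:250,225:365],(0,0),fx=4,fy=4,interpolation=2)
cv2.imwrite("pics/c1.png",a[...,::-1]);cv2.imwrite("pics/c2.png",b[...,::-1])
E
```

```text
side red [261.2 209.8] 26 med [0.4756 0.0378 0.073 ] lo [0.47  0.034 0.07 ] hi [0.48  0.046 0.075] top [0.475  0.0391 0.0728] 26
side red [414.  276.4] 71 med [ 0.5323 -0.344   0.0911] lo [ 0.525 -0.352  0.088] hi [ 0.542 -0.336  0.093] top [ 0.5327 -0.3441  0.091 ] 71
side cop [273.7 159.8] 36 med [0.5887 0.1405 0.1227] lo [0.584 0.131 0.114] hi [0.596 0.145 0.139] top [0.5237 0.0468 0.1897] 9
side cop [239.6 170.4] 293 med [0.6081 0.3326 0.0135] lo [0.576 0.302 0.009] hi [0.642 0.368 0.016] top [0.6093 0.3339 0.0135] 279
side cop [301.2 193.1] 226 med [0.6157 0.0671 0.0509] lo [0.576 0.055 0.048] hi [0.66  0.083 0.053] top [0.6167 0.0681 0.0509] 223
   rect 619.2871704101562 69.9299545288086 30.11937141418457 90.28736114501953 87.28963470458984
side cop [320.1 205.1] 249 med [ 0.6131 -0.0053  0.0509] lo [ 0.573 -0.018  0.048] hi [0.657 0.009 0.053] top [ 0.6138 -0.005   0.0508] 246
   rect 615.3967895507812 -4.092044830322266 30.683629989624023 90.48467254638672 86.33210754394531
side stand 1246 [ 0.543 -0.335  0.046] [ 566.2 -333. ] [array([269.1, 172.9]), np.float64(20.6)]
side s
[... 942 characters left out ...]
0.0022  0.0506] lo [ 0.572 -0.014  0.046] hi [0.657 0.01  0.057] top [ 0.6131 -0.0024  0.0625] 132
   rect 486.415771484375 -4.36184024810791 345.5549621582031 27.669376373291016 0.6964245438575745
top cop [194.7 185.6] 457 med [0.6101 0.3394 0.0123] lo [0.577 0.305 0.007] hi [0.645 0.372 0.018] top [0.6101 0.3377 0.0187] 292
top stand 577 [ 0.552 -0.336  0.046] [ 580.7 -365.3] [array([227.8, 261.8]), np.float64(88.9)]
top standall 2357 [ 0.563 -0.392  0.07 ] [ 590.3 -350.4] [array([298.9, 280.3]), np.float64(90.0)]
top base 1453 [0.611 0.024 0.016] [631.4  26.2] [array([441.6, 302.1]), np.float64(7.5)]
top cheek 685 [0.619 0.022 0.05 ] [591.2  49.6] [array([165.1, 193.8]), np.float64(53.0)]
```

View pics/c1.png

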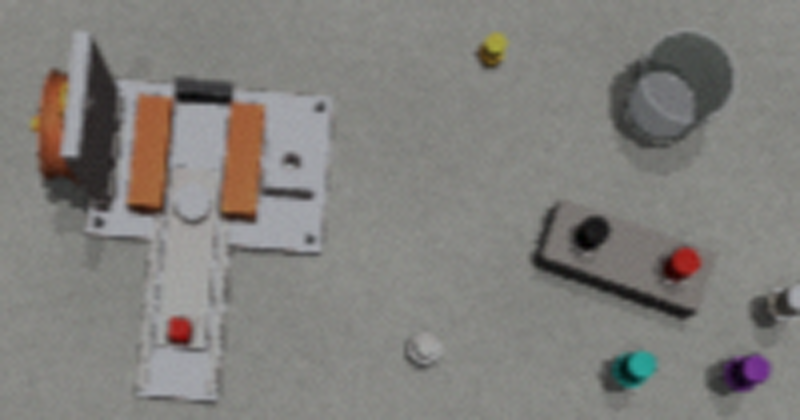

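View pics/c2.png

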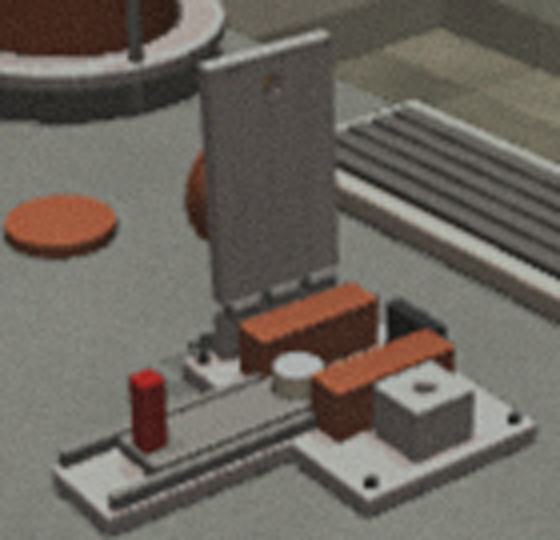

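The crops show the carriage about 40 mm out, the lid near upright with its hole near the top, and the base-hole block at right: hole at full-frame pixel (312.8,184.5) in top and (331.7,211.7) in side. The red pin is in the right-hand stand hole.

```bash
python3 - <<'E'
from h import *
def ray(f,u,v,z):
    K=f["K"];T=f["world_from_camera"]; d=T[:3,:3]@np.array([(u-K[0,2])/K[0,0],(v-K[1,2])/K[1,1],1]); o=T[:3,3]; return (o+d*(z-o[2])/d[2]).round(4)
for n,h in(("top",(312.8,184.5)),("side",(331.7,211.7))):
    f=dict(np.load(n+"0.npz")); P=f["P"]; print(n,"hole",ray(f,*h,.05))
    m=(P[...,2]>.07)&(abs(P[...,0]-.62)<.08)&(abs(P[...,1]-.1)<.1)
    q=P[m]; 
    for z in np.arange(.08,.24,.02):
        s=q[abs(q[:,2]-z)<.01]
        if len(s)>4: print(z.round(2),len(s),"y min/med",np.percentile(s[:,1],[5,50,95]).round(3),"x",np.percentile(s[:,0],[3,97]).round(3))
    print("zmax",np.percentile(q[:,2],99.5))
    # stand block
    h,s,v=[f["hsv"][...,i].astype(int) for i in range(3)]
    m=(abs(P[...,2]-.0455)<.006)&(P[...,0]>.48)&(P[...,0]<.62)&(P[...,1]>-.38)&(P[...,1]<-.2); q=P[m]; 
    k,l,st,c=cv2.connectedComponentsWithStats(m.astype(np.uint8)); i=1+st[1:,4].argmax(); q=P[l==i]
    print("stand",cv2.minAreaRect((q[:,:2]*1000).astype(np.float32)))
    m=(v<45)&(P[...,2]>.06)&(P[...,2]<.1)&(P[...,0]>.48)&(P[...,0]<.62)&(P[...,1]>-.4)&(P[...,1]<-.2); q=P[m]; print("black",len(q),np.median(q[q[:,2]>.085],0))
E
cat > go.py <<'E'
from h import *
from scipy.spatial.transform import Rotation as R
def delta(x,y,z,yaw=-3.5):
    o=r.get_obs(); M=R.from_rotvec(o["orientation"]).as_matrix()
    a=np.degrees(np.arctan2(M[1,1],M[0,1])); 
    print("shift",(M.T@(np.array([x,y,z])-o["tcp_pos"])).round(4),"az",round((a-yaw+180)%360-180,2),"tilt",M[2].round(4),"t",o["clock"])
O=np.array([.6175,.0335]); c,s=np.cos(np.radians(-3.5)),np.sin(np.radians(-3.5))
fx=lambda x,y:O+np.array([c*x-s*y,s*x+c*y])
E
```

```text
top hole [ 0.6165 -0.0416  0.05  ]
0.08 32 y min/med [0.1   0.103 0.109] x [0.579 0.663]
0.1 38 y min/med [0.101 0.104 0.148] x [0.578 0.662]
0.12 74 y min/med [0.102 0.121 0.149] x [0.578 0.662]
0.14 147 y min/med [0.103 0.138 0.147] x [0.58  0.658]
0.16 56 y min/med [0.104 0.107 0.145] x [0.578 0.661]
0.18 42 y min/med [0.105 0.107 0.116] x [0.578 0.666]
0.2 123 y min/med [0.106 0.114 0.125] x [0.579 0.664]
0.22 72 y min/med [0.108 0.114 0.12 ] x [0.583 0.664]
zmax 0.21452889953208032
stand ((548.2303466796875, -306.22662353515625), (130.37368774414062, 52.49641799926758), 71.34109497070312)
black 49 [ 0.5581117  -0.27085823  0.09219816]
side hole [ 0.6152 -0.0438  0.05  ]
0.08 239 y min/med [0.097 0.101 0.108] x [0.579 0.667]
0.1 259 y min/med [0.098 0.102 0.139] x [0.578 0.666]
0.12 287 y min/med [0.099 0.103 0.14 ] x [0.579 0.664]
0.14 263 y min/med [0.1   0.104 0.118] x [0.579 0.664]
0.16 257 y min/med [0.101 0.105 0.11 ] x [0.578 0.666]
0.18 269 y min/med [0.101 0.105 0.116] x [0.579 0.665]
0.2 271 y min/med [0.103 0.107 0.116] x [0.578 0.665]
0.22 71 y min/med [0.104 0.11  0.118] x [0.582 0.663]
zmax 0.21163596180333735
stand ((546.7376098632812, -308.5806579589844), (132.31040954589844, 53.310733795166016), 71.48113250732422)
black 177 [ 0.55409723 -0.27743214  0.09075115]
```

{"fn": "arm_command", "kwargs": {
  "rows": [
    {"az": 7.1, "fingers": -1},
    {"az": 7.1, "fingers": -1},
    {"az": 7.1, "fingers": -1},
    {"az": 7.1, "fingers": -1},
    {"az": 7.1, "fingers": -1},
    {"az": 7.1, "fingers": -1},
    {"az": 7.1, "fingers": -1},
    {"az": 7.1, "fingers": -1},
    {"az": 7.1, "fingers": -1},
    {"az": 7.1, "fingers": -1}
  ]
}}

```text
validation failed for argument at $.ro...
```

{"fn": "arm_command", "kwargs": {
  "rows": [
    {"fingers": -1, "x": 0, "y": 0, "z": 0, "ax": 0, "ay": 0, "az": 7.1},
    {"fingers": -1, "x": 0, "y": 0, "z": 0, "ax": 0, "ay": 0, "az": 7.1},
    {"fingers": -1, "x": 0, "y": 0, "z": 0, "ax": 0, "ay": 0, "az": 7.1},
    {"fingers": -1, "x": 0, "y": 0, "z": 0, "ax": 0, "ay": 0, "az": 7.1},
    {"fingers": -1, "x": 0, "y": 0, "z": 0, "ax": 0, "ay": 0, "az": 7.1},
    {"fingers": -1, "x": 0, "y": 0, "z": 0, "ax": 0, "ay": 0, "az": 7.1},
    {"fingers": -1, "x": 0, "y": 0, "z": 0, "ax": 0, "ay": 0, "az": 7.1},
    {"fingers": -1, "x": 0, "y": 0, "z": 0, "ax": 0, "ay": 0, "az": 7.1},
    {"fingers": -1, "x": 0, "y": 0, "z": 0, "ax": 0, "ay": 0, "az": 7.1},
    {"fingers": -1, "x": 0, "y": 0, "z": 0, "ax": 0, "ay": 0, "az": 7.1}
  ]
}}

```text
clock: 0.93
tcp_pos: [0.17, 0.6529, 0.2498]
orientation: [2.141, 2.298, -0.001]
contact_force: [-0.4, -0.7, -0.9]
grip_width: -0.0002
gripper_force: 0.0
```

{"fn": "arm_command", "kwargs": {
  "rows": [
    {"fingers": -1, "x": 0, "y": 0, "z": 0, "ax": 0, "ay": 0, "az": 7.1},
    {"fingers": -1, "x": 0, "y": 0, "z": 0, "ax": 0, "ay": 0, "az": 0.5},
    {"fingers": -1, "x": -0.028, "y": 0.027, "z": 0, "ax": 0, "ay": 0, "az": 0},
    {"fingers": -1, "x": -0.028, "y": 0.027, "z": 0, "ax": 0, "ay": 0, "az": 0},
    {"fingers": -1, "x": -0.028, "y": 0.027, "z": 0, "ax": 0, "ay": 0, "az": 0},
    {"fingers": -1, "x": -0.028, "y": 0.027, "z": 0, "ax": 0, "ay": 0, "az": 0},
    {"fingers": -1, "x": -0.028, "y": 0.027, "z": 0, "ax": 0, "ay": 0, "az": 0},
    {"fingers": -1, "x": -0.028, "y": 0.027, "z": 0, "ax": 0, "ay": 0, "az": 0},
    {"fingers": -1, "x": -0.028, "y": 0.027, "z": 0, "ax": 0, "ay": 0, "az": 0},
    {"fingers": -1, "x": -0.028, "y": 0.027, "z": 0, "ax": 0, "ay": 0, "az": 0}
  ]
}}

```text
clock: 1.77
tcp_pos: [0.3741, 0.4158, 0.2503]
orientation: [-2.278, -2.163, 0.0]
contact_force: [-0.4, 1.1, -0.2]
grip_width: -0.0001
gripper_force: 0.0
```

```bash
python3 - <<'E'
from go import *
delta(.443,.043,.25)
E
```

```text
shift [-3.687e-01  8.810e-02  3.000e-04] az 0.53 tilt [ 1.e-04 -1.e-04 -1.e+00] t 1.7667
```

{"fn": "arm_command", "kwargs": {
  "rows": [
    {"fingers": -1, "x": -0.037, "y": 0.012, "z": 0, "ax": 0, "ay": 0, "az": 0.5},
    {"fingers": -1, "x": -0.037, "y": 0.012, "z": 0, "ax": 0, "ay": 0, "az": 0},
    {"fingers": -1, "x": -0.037, "y": 0.012, "z": 0, "ax": 0, "ay": 0, "az": 0},
    {"fingers": -1, "x": -0.037, "y": 0.012, "z": 0, "ax": 0, "ay": 0, "az": 0},
    {"fingers": -1, "x": -0.037, "y": 0.012, "z": 0, "ax": 0, "ay": 0, "az": 0},
    {"fingers": -1, "x": -0.037, "y": 0.012, "z": 0, "ax": 0, "ay": 0, "az": 0},
    {"fingers": -1, "x": -0.037, "y": 0.006, "z": 0, "ax": 0, "ay": 0, "az": 0},
    {"fingers": -1, "x": -0.037, "y": 0.004, "z": 0, "ax": 0, "ay": 0, "az": 0},
    {"fingers": -1, "x": -0.037, "y": 0.003, "z": 0, "ax": 0, "ay": 0, "az": 0},
    {"fingers": -1, "x": -0.036, "y": 0.003, "z": 0, "ax": 0, "ay": 0, "az": 0}
  ]
}}

```text
clock: 2.6
tcp_pos: [0.4372, 0.0416, 0.2503]
orientation: [2.288, 2.153, 0.0]
contact_force: [0.9, 0.2, 0.0]
grip_width: -0.0
gripper_force: 0.0
```

```bash
python3 - <<'E'
from go import *
delta(.442,.042,.062)
E
```

```text
shift [0.0006 0.0047 0.1884] az 0.01 tilt [ 2.e-04  2.e-04 -1.e+00] t 2.6
```

{"fn": "arm_command", "kwargs": {
  "rows": [
    {"fingers": -1, "x": 0, "y": 0.001, "z": 0.035, "ax": 0, "ay": 0, "az": 0},
    {"fingers": -1, "x": 0, "y": 0.001, "z": 0.035, "ax": 0, "ay": 0, "az": 0},
    {"fingers": -1, "x": 0, "y": 0.001, "z": 0.035, "ax": 0, "ay": 0, "az": 0},
    {"fingers": -1, "x": 0, "y": 0.001, "z": 0.035, "ax": 0, "ay": 0, "az": 0},
    {"fingers": -1, "x": 0, "y": 0, "z": 0.03, "ax": 0, "ay": 0, "az": 0},
    {"fingers": -1, "x": 0, "y": 0, "z": 0.018, "ax": 0, "ay": 0, "az": 0},
    {"fingers": -1, "x": 0, "y": 0, "z": 0, "ax": 0, "ay": 0, "az": 0},
    {"fingers": -1, "x": 0, "y": 0.008, "z": 0, "ax": 0, "ay": 0, "az": 0},
    {"fingers": -1, "x": 0, "y": 0.008, "z": 0, "ax": 0, "ay": 0, "az": 0},
    {"fingers": -1, "x": 0, "y": 0.008, "z": 0, "ax": 0, "ay": 0, "az": 0}
  ]
}}

```text
clock: 3.43
tcp_pos: [0.467, 0.0421, 0.0636]
orientation: [2.29, 2.15, 0.003]
contact_force: [-2.5, 0.6, -1.4]
grip_width: 0.0
gripper_force: 0.9
```

{"fn": "arm_command", "kwargs": {
  "rows": [
    {"fingers": -1, "x": 0, "y": 0.006, "z": 0, "ax": 0, "ay": 0, "az": 0},
    {"fingers": -1, "x": 0, "y": 0.006, "z": 0, "ax": 0, "ay": 0, "az": 0},
    {"fingers": -1, "x": 0, "y": 0.006, "z": 0, "ax": 0, "ay": 0, "az": 0}
  ]
}}

```text
clock: 3.68
tcp_pos: [0.4847, 0.041, 0.063]
orientation: [2.291, 2.149, 0.002]
contact_force: [-1.9, 0.4, 0.8]
grip_width: -0.0001
gripper_force: 0.9
```

{"fn": "arm_command", "kwargs": {
  "rows": [
    {"fingers": -1, "x": 0, "y": 0.004, "z": 0, "ax": 0, "ay": 0, "az": 0},
    {"fingers": -1, "x": 0, "y": 0.004, "z": 0, "ax": 0, "ay": 0, "az": 0},
    {"fingers": -1, "x": 0, "y": 0.002, "z": 0, "ax": 0, "ay": 0, "az": 0}
  ]
}}

```text
clock: 3.93
tcp_pos: [0.4942, 0.0402, 0.0625]
orientation: [2.292, 2.149, 0.001]
contact_force: [-2.0, 0.9, 1.2]
grip_width: 0.0002
gripper_force: 0.8
```

{"fn": "arm_command", "kwargs": {
  "rows": [
    {"fingers": -1, "x": 0, "y": 0.002, "z": 0, "ax": 0, "ay": 0, "az": 0},
    {"fingers": -1, "x": 0, "y": 0, "z": 0, "ax": 0, "ay": 0, "az": 0}
  ]
}}

```text
clock: 4.1
tcp_pos: [0.4959, 0.04, 0.0623]
orientation: [2.292, 2.148, 0.0]
contact_force: [0.9, -0.5, 0.6]
grip_width: 0.0
gripper_force: 0.0
```

{"fn": "arm_command", "kwargs": {
  "rows": [
    {"fingers": -1, "x": 0, "y": 0.002, "z": 0, "ax": 0, "ay": 0, "az": 0},
    {"fingers": -1, "x": 0, "y": 0.002, "z": 0, "ax": 0, "ay": 0, "az": 0}
  ]
}}

```text
clock: 4.27
tcp_pos: [0.497, 0.0398, 0.0619]
orientation: [-2.289, -2.146, 0.005]
contact_force: [-11.9, 1.3, 9.0]
grip_width: -0.0
gripper_force: 6.1
```

{"fn": "arm_command", "kwargs": {
  "rows": [
    {"fingers": -1, "x": 0, "y": 0.001, "z": 0, "ax": 0, "ay": 0, "az": 0},
    {"fingers": -1, "x": 0, "y": 0, "z": 0, "ax": 0, "ay": 0, "az": 0}
  ]
}}

```text
clock: 4.43
tcp_pos: [0.497, 0.0398, 0.0617]
orientation: [-2.288, -2.145, 0.007]
contact_force: [-10.1, 1.9, 8.0]
grip_width: 0.0001
gripper_force: 5.2
```

{"fn": "arm_command", "kwargs": {
  "rows": [
    {"fingers": -1, "x": 0, "y": -0.012, "z": 0, "ax": 0, "ay": 0, "az": 0},
    {"fingers": -1, "x": 0, "y": -0.004, "z": -0.03, "ax": 0, "ay": 0, "az": 0},
    {"fingers": -1, "x": 0, "y": 0, "z": -0.04, "ax": 0, "ay": 0, "az": 0},
    {"fingers": -1, "x": 0, "y": 0, "z": -0.04, "ax": 0, "ay": 0, "az": 0},
    {"fingers": -1, "x": 0, "y": 0, "z": -0.04, "ax": 0, "ay": 0, "az": 0},
    {"fingers": -1, "x": 0, "y": 0, "z": -0.04, "ax": 0, "ay": 0, "az": 0},
    {"fingers": -1, "x": 0.02, "y": 0.01, "z": -0.03, "ax": 0, "ay": 0, "az": 0},
    {"fingers": -1, "x": 0.034, "y": 0.02, "z": 0, "ax": 0, "ay": 0, "az": 0},
    {"fingers": -1, "x": 0.034, "y": 0.02, "z": 0, "ax": 0, "ay": 0, "az": 0},
    {"fingers": -1, "x": 0.034, "y": 0.02, "z": 0, "ax": 0, "ay": 0, "az": 0}
  ]
}}

```text
clock: 5.27
tcp_pos: [0.5635, 0.1596, 0.2835]
orientation: [2.292, 2.148, 0.005]
contact_force: [-0.0, 0.2, 1.0]
grip_width: 0.0001
gripper_force: 0.0
```

```bash
python3 - <<'E'
from go import *
p=fx(-.032,.125); delta(*p,.209)
f=grab("side"); P=f["P"]; h,s,v=[f["hsv"][...,i].astype(int) for i in range(3)]
m=((h<6)|(h>174))&(s>170)&(v>80)&(P[...,0]>.4)&(P[...,1]>0)&(P[...,1]<.08)&(P[...,2]>.066)
print(np.median(P[m],0),m.sum(),"expect",fx(-.1,0))
E
```

```text
shift [0.0024 0.0294 0.0746] az -0.21 tilt [ 0.0024  0.0023 -1.    ] t 5.2667
[0.5163226  0.03617841 0.07390607] 28 expect [0.51768652 0.03960485]
```

{"fn": "arm_command", "kwargs": {
  "rows": [
    {"fingers": -1, "x": 0.004, "y": 0.03, "z": 0, "ax": 0, "ay": 0, "az": 0},
    {"fingers": -1, "x": 0, "y": 0, "z": 0.035, "ax": 0, "ay": 0, "az": 0},
    {"fingers": -1, "x": 0, "y": 0, "z": 0.037, "ax": 0, "ay": 0, "az": 0},
    {"fingers": -1, "x": -0.012, "y": 0, "z": 0, "ax": 0, "ay": 0, "az": 0},
    {"fingers": -1, "x": -0.012, "y": 0, "z": 0, "ax": 0, "ay": 0, "az": 0},
    {"fingers": -1, "x": -0.008, "y": 0, "z": 0, "ax": 0, "ay": 0, "az": 0}
  ]
}}

```text
clock: 5.82
tcp_pos: [0.5906, 0.1257, 0.2118]
orientation: [2.294, 2.146, 0.001]
contact_force: [-1.0, 3.7, -2.3]
grip_width: 0.0002
gripper_force: 1.6
```

```bash
python3 - <<'E'
from go import *
# path of TCP in fixture (y,z): corner contact s=.142, half width .011
hi=(.065,.05)
for th in range(95,-1,-5):
    t=np.radians(th); s=.142
    y=hi[0]-s*np.cos(t)+.012*np.sin(t)+.011; z=hi[1]+s*np.sin(t)+.012*np.cos(t)+.019
    print(th,np.round([y,z],3))
o=r.get_obs(); d=o["tcp_pos"][:2]-O; print("now",c*d[0]+s*d[1] if 0 else [np.cos(np.radians(-3.5))*d[0]+np.sin(np.radians(-3.5))*d[1], -np.sin(np.radians(-3.5))*d[0]+np.cos(np.radians(-3.5))*d[1]],o["tcp_pos"],o["contact_force"])
E
```

```text
95 [0.1   0.209]
90 [0.088 0.211]
85 [0.076 0.212]
80 [0.063 0.211]
75 [0.051 0.209]
70 [0.039 0.207]
65 [0.027 0.203]
60 [0.015 0.198]
55 [0.004 0.192]
50 [-0.006  0.185]
45 [-0.016  0.178]
40 [-0.025  0.169]
35 [-0.033  0.16 ]
30 [-0.041  0.15 ]
25 [-0.048  0.14 ]
20 [-0.053  0.129]
15 [-0.058  0.117]
10 [-0.062  0.105]
5 [-0.064  0.093]
0 [-0.066  0.081]
now [np.float64(-0.032497994356538), np.float64(0.09036224220598386)] [0.5905791  0.12567765 0.21177458] [-1.03837324  3.68118534 -2.2827513 ]
```

{"fn": "arm_command", "kwargs": {
  "rows": [
    {"fingers": -1, "x": -0.014, "y": 0, "z": 0, "ax": 0, "ay": 0, "az": 0},
    {"fingers": -1, "x": -0.013, "y": 0, "z": 0.001, "ax": 0, "ay": 0, "az": 0},
    {"fingers": -1, "x": -0.012, "y": 0, "z": 0.002, "ax": 0, "ay": 0, "az": 0},
    {"fingers": -1, "x": -0.012, "y": 0, "z": 0.002, "ax": 0, "ay": 0, "az": 0},
    {"fingers": -1, "x": -0.012, "y": 0, "z": 0.004, "ax": 0, "ay": 0, "az": 0},
    {"fingers": -1, "x": -0.012, "y": 0, "z": 0.005, "ax": 0, "ay": 0, "az": 0},
    {"fingers": -1, "x": -0.011, "y": 0, "z": 0.006, "ax": 0, "ay": 0, "az": 0},
    {"fingers": -1, "x": -0.01, "y": 0, "z": 0.007, "ax": 0, "ay": 0, "az": 0},
    {"fingers": -1, "x": -0.01, "y": 0, "z": 0.007, "ax": 0, "ay": 0, "az": 0},
    {"fingers": -1, "x": -0.009, "y": 0, "z": 0.009, "ax": 0, "ay": 0, "az": 0}
  ]
}}

```text
clock: 6.65
tcp_pos: [0.5828, 0.0118, 0.1665]
orientation: [2.292, 2.148, -0.001]
contact_force: [1.2, 0.4, 2.5]
grip_width: 0.0002
gripper_force: 1.2
```

{"fn": "arm_command", "kwargs": {
  "rows": [
    {"fingers": -1, "x": -0.009, "y": 0, "z": 0.007, "ax": 0, "ay": 0, "az": 0},
    {"fingers": -1, "x": -0.008, "y": 0, "z": 0.01, "ax": 0, "ay": 0, "az": 0},
    {"fingers": -1, "x": -0.007, "y": 0, "z": 0.01, "ax": 0, "ay": 0, "az": 0},
    {"fingers": -1, "x": -0.005, "y": 0, "z": 0.011, "ax": 0, "ay": 0, "az": 0},
    {"fingers": -1, "x": -0.005, "y": 0, "z": 0.012, "ax": 0, "ay": 0, "az": 0},
    {"fingers": -1, "x": -0.004, "y": 0, "z": 0.012, "ax": 0, "ay": 0, "az": 0},
    {"fingers": -1, "x": -0.002, "y": 0, "z": 0.01, "ax": 0, "ay": 0, "az": 0},
    {"fingers": -1, "x": -0.001, "y": 0, "z": 0.006, "ax": 0, "ay": 0, "az": 0}
  ]
}}

```text
clock: 7.32
tcp_pos: [0.5796, -0.0283, 0.0875]
orientation: [-2.292, -2.148, 0.003]
contact_force: [-0.7, -1.1, 0.6]
grip_width: -0.0001
gripper_force: 0.6
```

{"fn": "arm_command", "kwargs": {
  "rows": [
    {"fingers": -1, "x": 0, "y": 0, "z": 0.004, "ax": 0, "ay": 0, "az": 0},
    {"fingers": -1, "x": 0, "y": 0, "z": 0.002, "ax": 0, "ay": 0, "az": 0}
  ]
}}

```text
clock: 7.48
tcp_pos: [0.58, -0.0276, 0.0826]
orientation: [-2.292, -2.148, 0.001]
contact_force: [-0.6, -0.4, 1.6]
grip_width: 0.0001
gripper_force: 0.5
```

{"fn": "arm_command", "kwargs": {
  "rows": [
    {"fingers": -1, "x": 0, "y": 0, "z": 0.001, "ax": 0, "ay": 0, "az": 0},
    {"fingers": -1, "x": 0, "y": 0, "z": 0.001, "ax": 0, "ay": 0, "az": 0}
  ]
}}

```text
clock: 7.65
tcp_pos: [0.5805, -0.0273, 0.0815]
orientation: [2.291, 2.149, 0.001]
contact_force: [-1.2, -1.3, 1.6]
grip_width: 0.0001
gripper_force: 0.5
```

{"fn": "arm_command", "kwargs": {
  "rows": [
    {"fingers": -1, "x": 0, "y": 0, "z": 0.001, "ax": 0, "ay": 0, "az": 0},
    {"fingers": -1, "x": 0, "y": 0, "z": 0, "ax": 0, "ay": 0, "az": 0}
  ]
}}

```text
clock: 7.82
tcp_pos: [0.5806, -0.0274, 0.0811]
orientation: [-2.292, -2.149, -0.001]
contact_force: [-2.1, -0.4, 5.8]
grip_width: 0.0002
gripper_force: 2.9
```

{"fn": "arm_command", "kwargs": {
  "rows": [
    {"fingers": -1, "x": 0, "y": 0, "z": 0.001, "ax": 0, "ay": 0, "az": 0},
    {"fingers": -1, "x": 0, "y": 0, "z": 0.0005, "ax": 0, "ay": 0, "az": 0},
    {"fingers": -1, "x": 0, "y": 0, "z": 0, "ax": 0, "ay": 0, "az": 0}
  ]
}}

```text
clock: 8.07
tcp_pos: [0.5806, -0.0274, 0.0809]
orientation: [-2.292, -2.148, -0.003]
contact_force: [-7.1, 1.0, 20.0]
grip_width: 0.0
gripper_force: 9.8
```

{"fn": "arm_command", "kwargs": {
  "rows": [
    {"fingers": -1, "x": 0, "y": 0, "z": -0.01, "ax": 0, "ay": 0, "az": 0},
    {"fingers": -0.2, "x": 0, "y": 0, "z": -0.04, "ax": 0, "ay": 0, "az": 0},
    {"fingers": -0.2, "x": 0, "y": 0, "z": -0.04, "ax": 0, "ay": 0, "az": 0},
    {"fingers": -0.2, "x": 0, "y": 0, "z": -0.04, "ax": 0, "ay": 0, "az": 0},
    {"fingers": -0.2, "x": -0.04, "y": 0, "z": 0, "ax": 0, "ay": 0, "az": 0},
    {"fingers": -0.2, "x": -0.04, "y": 0, "z": 0, "ax": 0, "ay": 0, "az": 0},
    {"fingers": -0.2, "x": -0.04, "y": 0, "z": 0, "ax": 0, "ay": 0, "az": 0},
    {"fingers": -0.2, "x": -0.04, "y": 0, "z": 0, "ax": 0, "ay": 0, "az": 0}
  ]
}}

```text
clock: 8.73
tcp_pos: [0.5702, -0.1882, 0.2098]
orientation: [2.289, 2.15, 0.003]
contact_force: [0.6, -0.0, -0.1]
grip_width: 0.0339
gripper_force: 0.0
```

```bash
python3 - <<'E'
from go import *
delta(.535,-.3420,.073,-18.6)
f=grab("top"); save(f,"t2.png"); P=f["P"]
# lid plate: fit plane near bush-side
d=P[...,:2]-O; X=c*d[...,0]+s*d[...,1]; Y=-s*d[...,0]+c*d[...,1]
m=(abs(X)<.04)&(Y<-.06)&(Y>-.092)&(abs(X)>.018)&(P[...,2]<.09); print("plate z",np.median(P[m],0),m.sum(),"expect .062")
m=(np.hypot(X,Y+.075)<.025)&(P[...,2]>.05)&(P[...,2]<.09)
g=cv2.resize(f["frame"][150:240,240:360],(800,600),interpolation=2); cv2.imwrite("pics/c3.png",g[...,::-1])
E
```

```text
shift [-0.1557 -0.0258  0.1367] az 15.01 tilt [ 4.0e-04  1.9e-03 -1.0e+00] t 8.7333
plate z [ 0.59267898 -0.041676    0.06225786] 152 expect .062
```

View pics/c3.png

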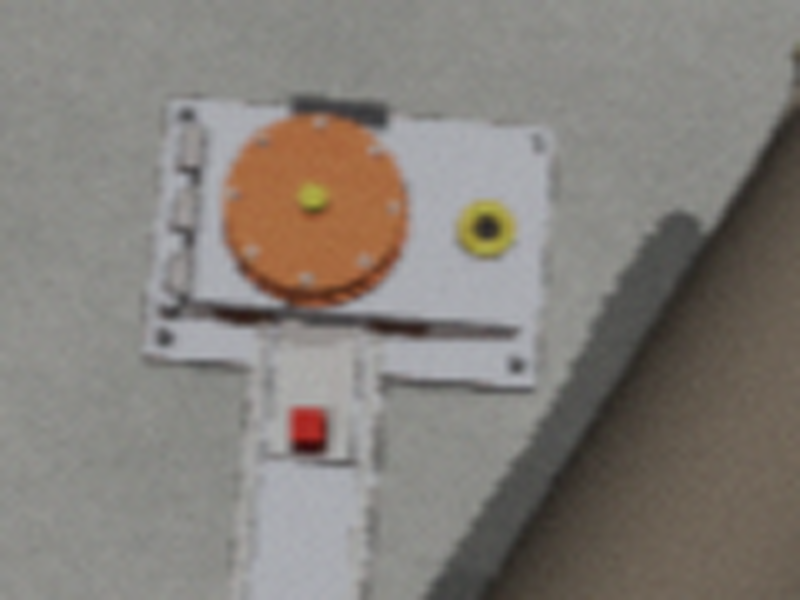

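Lid is shut (plate z 62 mm), the bush ring sits around crop (487,228), and the handle is home. Next, the red pin.

{"fn": "arm_command", "kwargs": {
  "rows": [
    {"fingers": 0, "x": -0.039, "y": -0.007, "z": 0, "ax": 0, "ay": 0, "az": 0},
    {"fingers": 0, "x": -0.039, "y": -0.007, "z": 0, "ax": 0, "ay": 0, "az": 0},
    {"fingers": 0, "x": -0.039, "y": -0.006, "z": 0, "ax": 0, "ay": 0, "az": 0},
    {"fingers": 0, "x": -0.039, "y": -0.006, "z": 0, "ax": 0, "ay": 0, "az": 0},
    {"fingers": 0, "x": 0, "y": 0, "z": 0.03, "ax": 0, "ay": 0, "az": 0},
    {"fingers": 0, "x": 0, "y": 0, "z": 0.03, "ax": 0, "ay": 0, "az": 0},
    {"fingers": 0, "x": 0, "y": 0, "z": 0, "ax": 0, "ay": 0, "az": 0}
  ]
}}

```text
clock: 9.37
tcp_pos: [0.5314, -0.3394, 0.1441]
orientation: [-2.287, -2.142, 0.004]
contact_force: [-2.0, 1.7, -0.8]
grip_width: 0.0427
gripper_force: 0.0
```

```bash
python3 - <<'E'
from go import *
delta(.535,-.3420,.072)
f=grab("side"); P=f["P"]; g=cv2.resize(f["frame"][190:340,330:480],(600,600),interpolation=2); cv2.imwrite("pics/c4.png",g[...,::-1])
def ray(f,u,v,z):
    K=f["K"];T=f["world_from_camera"]; d=T[:3,:3]@np.array([(u-K[0,2])/K[0,0],(v-K[1,2])/K[1,1],1]); o=T[:3,3]; return (o+d*(z-o[2])/d[2]).round(4)
for n in("side","top"):
    f=f if n=="side" else grab(n); P=f["P"]; h,s,v=[f["hsv"][...,i].astype(int) for i in range(3)]
    m=(h>18)&(h<36)&(s>110)&(v>60)&(abs(P[...,0]-.614)<.03)&(abs(P[...,1]+.042)<.03)
    k,l,st,cc=cv2.connectedComponentsWithStats(m.astype(np.uint8)); i=1+st[1:,4].argmax()
    ct=np.argwhere(l==i)[:,::-1].astype(np.float32); hull=cv2.convexHull(ct); e=cv2.fitEllipse(hull) if len(hull)>=5 else None
    t=(l==i)&(P[...,2]>.066)
    print(n,st[i],cc[i],e,ray(f,*e[0],.069),"depth mean",P[l==i].mean(0).round(4))
    m=((h<6)|(h>174))&(s>170)&(v>80)&(P[...,1]<-.3)&(P[...,2]>.05)&(abs(P[...,0]-.535)<.03); print("knob",m.sum(),P[m].mean(0) if m.any() else 0)
E
```

```text
shift [-0.0026  0.0043  0.072 ] az -0.25 tilt [ 0.0036 -0.0071 -1.    ] t 9.3667
side [326 202  11   7  45] [330.91111111 205.37777778] ((330.83660888671875, 205.1572265625), (6.154820442199707, 10.281828880310059), 93.5498046875) [ 0.612  -0.0435  0.069 ] depth mean [ 0.6109 -0.045   0.0696]
knob 71 [ 0.52900652 -0.35002735  0.07312193]
top [309 180   8   8  41] [312.36585366 183.90243902] ((312.3783874511719, 183.91961669921875), (7.282156467437744, 7.495567798614502), 179.69158935546875) [ 0.614 -0.04   0.069] depth mean [ 0.6148 -0.04    0.066 ]
knob 0 0
```

View pics/c4.png

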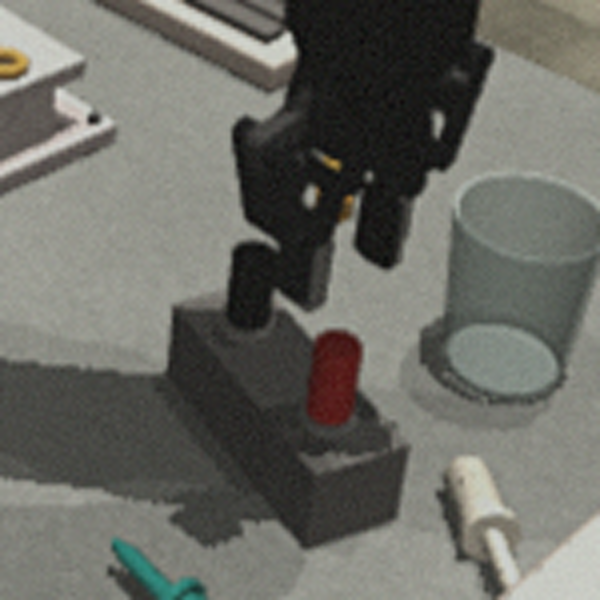

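The picture shows the open fingers above the red knob (crop (335,375)), still in the stand. The black pin is untouched, and the loose decoy pins have tipped over.

{"fn": "arm_command", "kwargs": {
  "rows": [
    {"fingers": 0, "x": -0.0025, "y": 0.0035, "z": 0.02, "ax": 0, "ay": 0, "az": 0},
    {"fingers": 0, "x": 0, "y": 0, "z": 0.02, "ax": 0, "ay": 0, "az": 0},
    {"fingers": 0, "x": 0, "y": 0, "z": 0.02, "ax": 0, "ay": 0, "az": 0},
    {"fingers": 0, "x": 0, "y": 0, "z": 0.011, "ax": 0, "ay": 0, "az": 0},
    {"fingers": 0, "x": 0, "y": 0, "z": 0, "ax": 0, "ay": 0, "az": 0}
  ]
}}

```text
clock: 9.88
tcp_pos: [0.5374, -0.3429, 0.0772]
orientation: [-2.289, -2.149, 0.0]
contact_force: [0.2, 0.2, -0.6]
grip_width: 0.0429
gripper_force: 0.0
```

```bash
python3 - <<'E'
from go import *
delta(.535,-.3420,.072)
o=r.get_obs(); print(o["contact_force"],o["grip_width"])
E
```

```text
shift [ 0.0007 -0.0025  0.0052] az -0.12 tilt [ 0.001  -0.0014 -1.    ] t 9.8833
[ 0.15866265  0.2431198  -0.61244478] 0.04285140386039678
```

{"fn": "arm_command", "kwargs": {
  "rows": [
    {"fingers": 0, "x": 0.0005, "y": -0.0025, "z": 0.004, "ax": 0, "ay": 0, "az": 0},
    {"fingers": -1, "x": 0, "y": 0, "z": 0, "ax": 0, "ay": 0, "az": 0},
    {"fingers": -1, "x": 0, "y": 0, "z": 0, "ax": 0, "ay": 0, "az": 0},
    {"fingers": -1, "x": 0, "y": 0, "z": 0, "ax": 0, "ay": 0, "az": 0},
    {"fingers": -1, "x": 0, "y": 0, "z": 0, "ax": 0, "ay": 0, "az": 0},
    {"fingers": -1, "x": 0, "y": 0, "z": 0, "ax": 0, "ay": 0, "az": 0}
  ],
  "grip_force": 60
}}

```text
clock: 10.38
tcp_pos: [0.5355, -0.3439, 0.0752]
orientation: [2.291, 2.147, 0.001]
contact_force: [-0.9, 0.6, 6.9]
grip_width: 0.0204
gripper_force: 58.6
```

{"fn": "arm_command", "kwargs": {
  "rows": [
    {"fingers": -1, "x": 0, "y": 0, "z": -0.005, "ax": 0, "ay": 0, "az": 0},
    {"fingers": -1, "x": 0, "y": 0, "z": -0.015, "ax": 0, "ay": 0, "az": 0},
    {"fingers": -1, "x": 0, "y": 0, "z": -0.02, "ax": 0, "ay": 0, "az": 0},
    {"fingers": -1, "x": 0, "y": 0, "z": -0.02, "ax": 0, "ay": 0, "az": 0},
    {"fingers": -1, "x": 0, "y": 0, "z": -0.02, "ax": 0, "ay": 0, "az": 0},
    {"fingers": -1, "x": 0, "y": 0, "z": -0.01, "ax": 0, "ay": 0, "az": 0},
    {"fingers": -1, "x": 0, "y": 0, "z": 0, "ax": 0, "ay": 0, "az": 0}
  ]
}}

```text
clock: 10.97
tcp_pos: [0.5361, -0.3445, 0.1671]
orientation: [2.289, 2.145, 0.003]
contact_force: [-0.4, -1.1, 0.0]
grip_width: 0.0204
gripper_force: 59.0
```

```bash
python3 - <<'E'
from go import *
delta(*fx(0,-.075),.19); print(r.get_obs()["tcp_pos"],r.get_obs()["grip_width"],fx(0,-.075))
f=grab("side"); save(f,"s3.png"); g=cv2.resize(f["frame"][170:320,340:490],(600,600),interpolation=2); cv2.imwrite("pics/c5.png",g[...,::-1])
E
```

```text
shift [ 0.3074  0.0571 -0.0232] az -0.21 tilt [-0.0019  0.0048 -1.    ] t 10.9667
[ 0.5360921  -0.3445096   0.16710337] 0.020420519817076058 [ 0.61292136 -0.04136011]
```

View pics/c5.png

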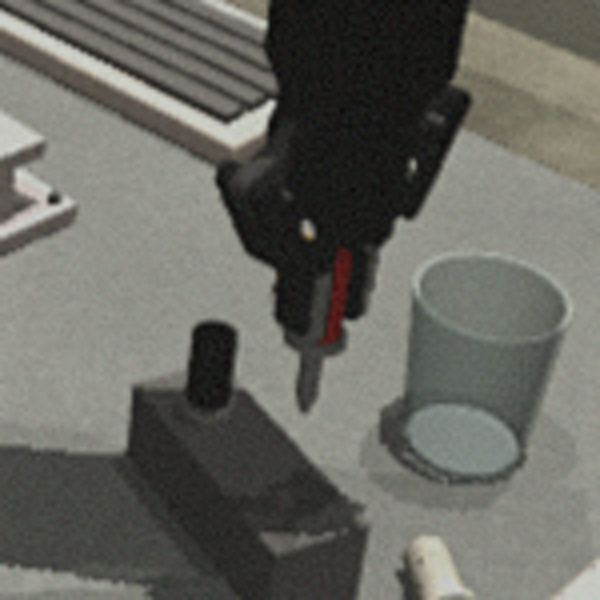

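Pin is held, clear of the stand; in crop the collar is at about (316,340) and the tip at (305,410), so it may lean slightly. Checking against the projection of a vertical pin.

```bash
cat > proj.py <<'E'
from go import *
from scipy.optimize import least_squares
def proj(f,p):
    T=np.linalg.inv(f["world_from_camera"]); q=T[:3,:3]@p+T[:3,3]; q=f["K"]@q; return q[:2]/q[2]
def pin(f,col,tip,hd=.025):
    """col: pixel of collar-underside centre, tip: pixel; solve tilt a about tool y, offset dx along tool x, knob height dz"""
    o=r.get_obs(); M=R.from_rotvec(o["orientation"]).as_matrix(); t=o["tcp_pos"]
    def pts(v):
        a,dx,dz=v; k=t+M@np.array([dx,0,dz]); ax=M@np.array([np.sin(a),0,np.cos(a)]); return k+ax*.025,k+ax*.065
    e=lambda v:np.r_[proj(f,pts(v)[0])-col,proj(f,pts(v)[1])-tip]
    s=least_squares(e,[0,0,.003],x_scale=[.1,.01,.01]); print("tilt deg,dx,dz",np.degrees(s.x[0]).round(2),s.x[1:].round(4),"res",s.fun.round(2),"tip",pts(s.x)[1].round(4))
    print("vertical pred",[proj(f,p).round(1) for p in pts([0,0,.003])])
E
python3 - <<'E'
from proj import *
f=grab("side"); P=f["P"]; h,s_,v=[f["hsv"][...,i].astype(int) for i in range(3)]
pin(f,(419.2,257.5),(416.2,272.5))
q=P[250:275,405:430].reshape(-1,3); t=r.get_obs()["tcp_pos"]; q=q[np.hypot(q[:,0]-t[0],q[:,1]-t[1])<.03]
for z in np.arange(.095,.175,.01):
    w=q[abs(q[:,2]-z)<.005]
    if len(w): print(z.round(3),len(w),np.median(w,0).round(4))
for row in range(252,276,2): print(row,v[row,405:430])
E
```

```text
tilt deg,dx,dz 5.6 [-0.0081  0.0023] res [ 0.67 -0.89 -0.74  0.93] tip [ 0.5348 -0.3448  0.0969]
vertical pred [array([417.4, 255.4]), array([414.7, 273.4])]
0.095 4 [ 0.5356 -0.3439  0.097 ]
0.105 19 [ 0.5327 -0.3445  0.1061]
0.115 25 [ 0.5324 -0.3456  0.1144]
0.125 24 [ 0.532  -0.3449  0.1245]
0.135 31 [ 0.5254 -0.349   0.138 ]
0.145 59 [ 0.5306 -0.3521  0.1426]
0.155 49 [ 0.518  -0.3515  0.1554]
0.165 9 [ 0.5132 -0.3511  0.1616]
252 [148 147 152 139  77  42  33  27  37  22  32  40  62  67  60  56  82  81
  75  76 108 155 156 150 154]
254 [153 146 149 151 134  63  55  47  40  38  39  62  60  60  61  54  86  81
  74  54  71 109 146 148 149]
256 [150 145 147 149 147 119  59  51  60  62  61  61  57  65  69  66  73  63
  56  57  94 144 148 145 146]
258 [143 147 146 150 147 151 138  94  73  58  67  65  62  67  57  56  56  58
  69 101 137 151 155 144 151]
260 [152 149 151 149 151 147 152 153 136  74  55  68  72  64  69 110 129 132
 143 155 151 152 151 153 149]
262 [149 145 144 152 145 152 156 150 133  65  53  73  62  67 102 150 155 147
 150 152 145 151 147 145 144]
264 [149 152 148 147 150 150 156 154 113  58  58  68  63  63 105 150 148 145
 142 141 151 144 142 144 147]
266 [150 148 143 144 142 146 156 140  92  58  65  65  63  79 129 152 150 140
 151 149 151 147 147 149 149]
268 [147 147 149 149 149 147 151 138  61  58  65  67  64  93 137 153 146 150
 151 148 147 148 146 145 147]
270 [157 156 148 148 157 152 153 139  85  60  64  62  76 120 157 149 148 144
 147 148 150 146 148 144 144]
272 [ 83 122 151 150 151 147 150 155 132  58  56  76 123 158 148 150 145 143
 147 151 148 152 150 153 147]
274 [ 56  66  98 132 150 151 149 151 147 130 124 145 155 154 154 153 149 142
 141 151 147 150 147 145 154]
```

{"fn": "arm_command", "kwargs": {
  "rows": [
    {"fingers": -1, "x": 0, "y": 0, "z": -0.025, "ax": 0, "ay": 0, "az": 0},
    {"fingers": -1, "x": 0.034, "y": 0.006, "z": 0, "ax": 0, "ay": 0, "az": 0},
    {"fingers": -1, "x": 0.034, "y": 0.006, "z": 0, "ax": 0, "ay": 0, "az": 0},
    {"fingers": -1, "x": 0.034, "y": 0.006, "z": 0, "ax": 0, "ay": 0, "az": 0},
    {"fingers": -1, "x": 0.034, "y": 0.006, "z": 0, "ax": 0, "ay": 0, "az": 0},
    {"fingers": -1, "x": 0.034, "y": 0.006, "z": 0, "ax": 0, "ay": 0, "az": 0},
    {"fingers": -1, "x": 0.034, "y": 0.006, "z": 0, "ax": 0, "ay": 0, "az": 0},
    {"fingers": -1, "x": 0.034, "y": 0.006, "z": 0, "ax": 0, "ay": 0, "az": 0},
    {"fingers": -1, "x": 0.034, "y": 0.006, "z": 0, "ax": 0, "ay": 0, "az": 0},
    {"fingers": -1, "x": 0.03, "y": 0.006, "z": 0, "ax": 0, "ay": 0, "az": 0}
  ]
}}

```text
clock: 11.9
tcp_pos: [0.6075, -0.0426, 0.1872]
orientation: [-2.289, -2.149, 0.003]
contact_force: [0.2, -0.1, -0.5]
grip_width: 0.0203
gripper_force: 59.1
```

{"fn": "arm_command", "kwargs": {
  "rows": [
    {"fingers": -1, "x": 0, "y": 0, "z": 0.02, "ax": 0, "ay": 0, "az": 0},
    {"fingers": -1, "x": 0, "y": 0, "z": 0.01, "ax": 0, "ay": 0, "az": 0},
    {"fingers": -1, "x": 0, "y": 0, "z": 0, "ax": 0, "ay": 0, "az": 0},
    {"fingers": -1, "x": 0, "y": 0, "z": 0, "ax": 0, "ay": 0, "az": 0}
  ]
}}

```text
clock: 12.23
tcp_pos: [0.6069, -0.047, 0.1577]
orientation: [-2.293, -2.145, 0.005]
contact_force: [-0.2, -0.3, 0.6]
grip_width: 0.0206
gripper_force: 59.1
```

```bash
python3 - <<'E'
from proj import *
delta(.613,-.042,.145)
o=r.get_obs(); t=o["tcp_pos"]; print(t)
f=grab("side"); 
print("pred",[proj(f,t-[0,0,d]).round(1) for d in(.028,.068)],"bush target",proj(f,np.array([.613,-.042,.069])).round(1))
x0,y0=290,150
g=cv2.resize(f["frame"][y0:y0+75,x0:x0+100],(800,600),interpolation=2); cv2.imwrite("pics/c6.png",g[...,::-1])
E
```

```text
shift [0.0055 0.0058 0.0126] az -0.33 tilt [-0.0013 -0.0031 -1.    ] t 12.2333
[ 0.6068626  -0.04704366  0.15765196]
pred [array([331. , 183.3]), array([330.5, 198.8])] bush target [330.7 204.8]
```

View pics/c6.png

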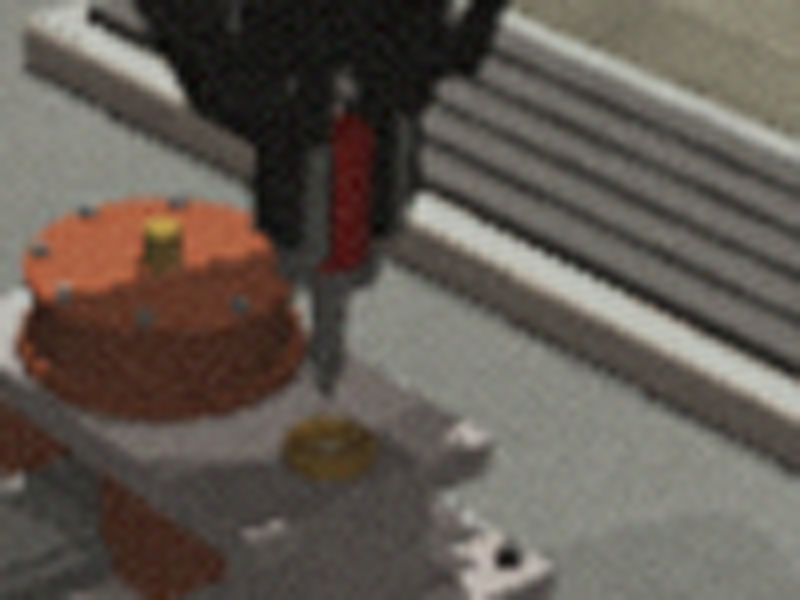

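The pin tip shows at crop (326,395) and the bush centre at about (330,440), both within a pixel of prediction. I'm trusting the target and moving over it.

{"fn": "arm_command", "kwargs": {
  "rows": [
    {"fingers": -1, "x": 0.0055, "y": 0.006, "z": 0.006, "ax": 0, "ay": 0, "az": 0},
    {"fingers": -1, "x": 0, "y": 0, "z": 0.006, "ax": 0, "ay": 0, "az": 0},
    {"fingers": -1, "x": 0, "y": 0, "z": 0, "ax": 0, "ay": 0, "az": 0},
    {"fingers": -1, "x": 0, "y": 0, "z": 0, "ax": 0, "ay": 0, "az": 0}
  ]
}}

```text
clock: 12.62
tcp_pos: [0.6144, -0.0406, 0.1464]
orientation: [-2.292, -2.148, 0.001]
contact_force: [-0.7, 0.8, 0.1]
grip_width: 0.0206
gripper_force: 59.1
```

```bash
python3 - <<'E'
from proj import *
delta(.613,-.042,.120)
f=grab("side"); t=r.get_obs()["tcp_pos"]; v=f["hsv"][...,2].astype(int); h=f["hsv"][...,0].astype(int)
print("tip pred",proj(f,t-[0,0,.068]).round(1),"bush pred",proj(f,np.array([.613,-.042,.069])).round(1))
g=grab("top"); print("top bush pred",proj(g,np.array([.613,-.042,.069])).round(1))
for row in range(196,212,1): print(row,v[row,322:340],h[row,322:340])
E
```

```text
shift [-0.0015 -0.0012  0.0264] az -0.22 tilt [-1.e-04 -8.e-04 -1.e+00] t 12.6167
tip pred [330.9 200.7] bush pred [330.7 204.8]
top bush pred [313.  184.3]
196 [ 61  62  81  66  66  79  89  64  56  58  64  87 108 109 115 117 122 134] [ 6  6 10  9  6 14 10 26 10 26  8 17 12 15 14 23 30 38]
197 [ 74  71  64  66  69  90  94  76  60  56  61  95 110 110 108 111 110 123] [10  7  8  8  6  9 20 26 10 12 25  7  3 13 18 17  3 15]
198 [ 66  65  68  75  98 108  96  80  59  56  67  91 114 107 110 114 108 114] [ 8  8 10 10 14 15  6  8  0 12 15 14 18  8 16 15 16 11]
199 [ 66  74  81 101 104 109 109  94  56  53  71 107 113 114 111 110 107 102] [ 8  8 15  8 15 13  5 16 23 23 17 11 18 10 11  2 13 10]
200 [ 79 106 110 110 118 116 112  99  65  66  95 111 117 116 107 101  99  94] [11 11 12  8 11  6 14 16  0 18  7 12 11  2 14 12  8 18]
201 [104 112 114 110 115 116 112  98  65  79  97 105 114 109  84  74  80  94] [18 16 10 13  5  4 13 11 17 19 14  6  7  8  9 10 10 19]
202 [118 110 114 115 109  97  79  78  66  65  77  76  82  80  71  69  71  79] [ 14  10  14  11  15  16  19  14  18  19  18  17  16  14 176 
[... 410 characters left out ...]
 57 68 66 66 71 73 73 66 63 75 86 76 63 65 72] [17 10 18 16 17 17 16 18 17 18 19 17 19 17 16 15 23  9]
207 [63 66 71 66 63 72 67 76 71 77 79 76 79 76 67 61 76 85] [ 8 23  5 21 19 17 20 17 19 20 18 18 19 19 18 13  0 20]
208 [76 75 67 68 67 69 73 79 77 84 78 81 76 76 80 87 89 94] [ 8 20 10  0 19 16 18 18 18 16 20 20 16 17 17  4 11  8]
209 [64 68 67 69 66 69 71 74 76 77 75 77 75 91 88 97 93 85] [18  9 20 17 14 15 17 17 19 17 16 16 19  9 16 11 16 15]
210 [67 73 70 69 68 70 66 64 71 72 65 78 87 95 96 87 88 80] [ 8  3 18  0 17  0 15 14 14 12 21 14 15 12 11 17  9 11]
211 [73 68 64 69 58 63 68 63 64 68 75 86 86 91 77 80 76 76] [  9  13  20  11 165 170   0   6  11   0  20   8  12  16  19   9  11  10]
```

{"fn": "arm_command", "kwargs": {
  "rows": [
    {"fingers": -1, "x": -0.0013, "y": -0.001, "z": 0.004, "ax": 0, "ay": 0, "az": 0},
    {"fingers": -1, "x": 0, "y": 0, "z": 0.005, "ax": 0, "ay": 0, "az": 0},
    {"fingers": -1, "x": 0, "y": 0, "z": 0.005, "ax": 0, "ay": 0, "az": 0},
    {"fingers": -1, "x": 0, "y": 0, "z": 0.003, "ax": 0, "ay": 0, "az": 0},
    {"fingers": -1, "x": 0, "y": 0, "z": 0, "ax": 0, "ay": 0, "az": 0}
  ]
}}

```text
clock: 13.13
tcp_pos: [0.6128, -0.0415, 0.1288]
orientation: [-2.291, -2.148, 0.002]
contact_force: [0.6, -0.2, -0.6]
grip_width: 0.0205
gripper_force: 59.1
```

Tip is 8 mm inside the bush with no force; continuing.

{"fn": "arm_command", "kwargs": {
  "rows": [
    {"fingers": -1, "x": 0, "y": 0, "z": 0.003, "ax": 0, "ay": 0, "az": 0},
    {"fingers": -1, "x": 0, "y": 0, "z": 0.003, "ax": 0, "ay": 0, "az": 0},
    {"fingers": -1, "x": 0, "y": 0, "z": 0.003, "ax": 0, "ay": 0, "az": 0},
    {"fingers": -1, "x": 0, "y": 0, "z": 0, "ax": 0, "ay": 0, "az": 0}
  ]
}}

```text
clock: 13.47
tcp_pos: [0.6131, -0.0415, 0.1201]
orientation: [-2.291, -2.148, 0.001]
contact_force: [-0.7, 0.1, -0.7]
grip_width: 0.0207
gripper_force: 59.1
```

{"fn": "arm_command", "kwargs": {
  "rows": [
    {"fingers": -1, "x": 0, "y": 0, "z": 0.004, "ax": 0, "ay": 0, "az": 0},
    {"fingers": -1, "x": 0, "y": 0, "z": 0.004, "ax": 0, "ay": 0, "az": 0},
    {"fingers": -1, "x": 0, "y": 0, "z": 0, "ax": 0, "ay": 0, "az": 0}
  ]
}}

```text
clock: 13.72
tcp_pos: [0.613, -0.0415, 0.1119]
orientation: [-2.291, -2.148, 0.001]
contact_force: [0.3, -0.3, -0.3]
grip_width: 0.0203
gripper_force: 59.1
```

{"fn": "arm_command", "kwargs": {
  "rows": [
    {"fingers": -1, "x": 0, "y": 0, "z": 0.004, "ax": 0, "ay": 0, "az": 0},
    {"fingers": -1, "x": 0, "y": 0, "z": 0.004, "ax": 0, "ay": 0, "az": 0},
    {"fingers": -1, "x": 0, "y": 0, "z": 0.004, "ax": 0, "ay": 0, "az": 0},
    {"fingers": -1, "x": 0, "y": 0, "z": 0, "ax": 0, "ay": 0, "az": 0},
    {"fingers": -1, "x": 0, "y": 0, "z": 0, "ax": 0, "ay": 0, "az": 0}
  ],
  "grip_force": 100
}}

```text
clock: 14.13
tcp_pos: [0.6133, -0.0416, 0.1004]
orientation: [-2.292, -2.148, 0.001]
contact_force: [-0.2, 1.3, -0.9]
grip_width: 0.0198
gripper_force: 97.7
```

{"fn": "arm_command", "kwargs": {
  "rows": [
    {"fingers": -1, "x": 0, "y": 0, "z": 0.003, "ax": 0, "ay": 0, "az": 0},
    {"fingers": -1, "x": 0, "y": 0, "z": 0.002, "ax": 0, "ay": 0, "az": 0},
    {"fingers": -1, "x": 0, "y": 0, "z": 0, "ax": 0, "ay": 0, "az": 0}
  ]
}}

```text
clock: 14.38
tcp_pos: [0.6139, -0.0418, 0.0962]
orientation: [2.292, 2.148, 0.001]
contact_force: [-2.2, -0.2, 6.8]
grip_width: 0.0197
gripper_force: 97.8
```

{"fn": "arm_command", "kwargs": {
  "rows": [
    {"fingers": -1, "x": 0, "y": 0, "z": 0.002, "ax": 0, "ay": 0, "az": 0},
    {"fingers": -1, "x": 0, "y": 0, "z": 0.002, "ax": 0, "ay": 0, "az": 0},
    {"fingers": -1, "x": 0, "y": 0, "z": 0, "ax": 0, "ay": 0, "az": 0}
  ]
}}

```text
clock: 14.63
tcp_pos: [0.614, -0.0418, 0.0932]
orientation: [2.292, 2.148, 0.002]
contact_force: [-4.2, 0.7, 12.3]
grip_width: 0.0199
gripper_force: 99.1
```

{"fn": "arm_command", "kwargs": {
  "rows": [
    {"fingers": -1, "x": 0, "y": 0, "z": 0.001, "ax": 0, "ay": 0, "az": 0},
    {"fingers": -1, "x": 0, "y": 0, "z": 0, "ax": 0, "ay": 0, "az": 0}
  ]
}}

```text
clock: 14.8
tcp_pos: [0.6141, -0.0418, 0.0931]
orientation: [-2.292, -2.148, -0.003]
contact_force: [-6.3, 1.1, 19.2]
grip_width: 0.0201
gripper_force: 99.9
```

{"fn": "arm_command", "kwargs": {
  "rows": [
    {"fingers": -1, "x": 0, "y": 0, "z": 0.0005, "ax": 0, "ay": 0, "az": 0},
    {"fingers": -1, "x": 0, "y": 0, "z": 0, "ax": 0, "ay": 0, "az": 0},
    {"fingers": -1, "x": 0, "y": 0, "z": 0, "ax": 0, "ay": 0, "az": 0},
    {"fingers": -1, "x": 0, "y": 0, "z": 0, "ax": 0, "ay": 0, "az": 0},
    {"fingers": -1, "x": 0, "y": 0, "z": 0, "ax": 0, "ay": 0, "az": 0},
    {"fingers": -1, "x": 0, "y": 0, "z": 0, "ax": 0, "ay": 0, "az": 0}
  ]
}}

```text
clock: 15.3
tcp_pos: [0.6141, -0.0419, 0.093]
orientation: [-2.292, -2.148, -0.003]
contact_force: [-6.9, 1.3, 23.0]
grip_width: 0.0195
gripper_force: 100.1
```

```bash
python3 - <<'E'
from go import *
f=grab("top"); g=grab("side"); 
a=cv2.resize(g["frame"][150:240,240:360],(800,600),interpolation=2); cv2.imwrite("pics/c7.png",a[...,::-1])
P=g["P"]; h,s_,v=[g["hsv"][...,i].astype(int) for i in range(3)]
m=((h<6)|(h>174))&(s_>170)&(v>60)&(P[...,0]>.4)&(P[...,0]<.56)&(P[...,1]>0)&(P[...,1]<.08)&(P[...,2]>.066)
print("handle",np.median(P[m],0),m.sum())
o=r.get_obs(); print(o["tcp_pos"],o["contact_force"])
E
```

```text
handle [0.51603766 0.03505816 0.07304317] 26
[ 0.61411222 -0.04183343  0.09301672] [-8.23153028  0.56517764 23.05542936]
```

View pics/c7.png

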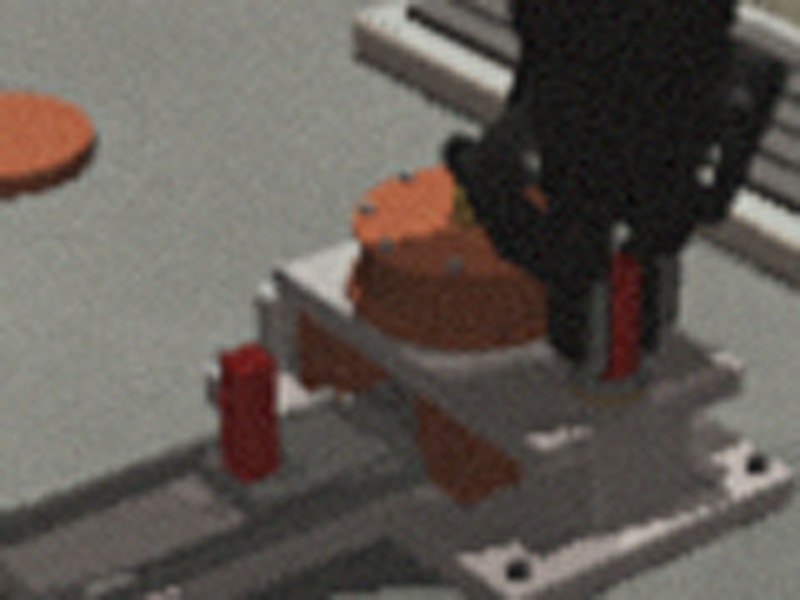

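The pin's collar sits on the pushed-down bush around (610,385), the lid is shut and the carriage home (handle at (250,410)), with a steady 23 N press. Handing in.

```bash
python3 -c "
from bench import r
print(r.hand_in())"
```

```text
the job is handed in; nothing more can be done
None
```

The job is handed in, with no verdict returned: the carriage is home, the upper half is shut, and the red pin is still gripped and pressed down at about 23 N, with the bush bottomed out.

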